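# Shift the tube roller into third gear

### The job

Shift the tube roller's gear lever into third: bring it to the cross channel of the H-shaped gate, push it across to the right leg, then push it forward, away from you, fully home in the far right slot marked with three dots. Only push the knob with the fingers: never pinch it between them. Leave the other things on the bench as they stand, neither shifted nor lifted, and take the hand away at the end.

Things in the scene. Friction and masses are not known exactly. Their poses are not given: they have to be found in the camera images.
- roller: bench tube roller, fixed: white gear housing 150 (x) x 130 (y) x 78 mm with a gate in its top; a bed with two capped tubes lies at its +y side, running to 190 mm from the origin and up to 95 mm above the bench. Origin on the bench top under the gate's centre; x points away from the robot (turned by up to 0.3 rad), y to the left, z up
- gate (a point): centre of the H-shaped aluminium gate, on its top, 82 mm above the bench: two legs along the roller's x, 27 mm apart, joined half-way by a cross channel; slots 14 mm wide for a 10 mm stick, rounded corners. Black dots number the slots: 1 far left, 2 near left, 3 far right, 4 near right
- knob (a point): centre of the lever's knob, a black block 35 x 35 x 28 mm with red pads on its four sides, 120 mm above the lever's pivot, which is at (0, 0, 15 mm) in the roller's frame: 135 mm above the bench when upright, a few mm lower when it leans. The lever is stiff (about 2 N at the knob), stays where it is left, and the knob leans with it
- fore (a joint): lean of the lever along the slots, rad: + away from the robot (roller +x), - towards it, 0 in the cross channel; stops at -0.285 and 0.285 (knob about 34 mm from the middle). It crosses freely between the legs within about 0.03 of 0; the rounded corners guide it in from up to about 0.08, beyond that the gate blocks it
- across (a joint): lean of the lever across the slots, rad: + to the right (roller -y), - to the left; the left leg is at about -0.21 to -0.18, the right leg at about 0.18 to 0.21 (stops at -0.21 and 0.21; knob about 25 mm from the middle)
- pad_far: red pad on the knob's far side (+x of the roller when the lever is upright), 24 x 24 x 4 mm; origin at its centre, 15.5 mm from the knob's centre
- pad_near: red pad on the knob's near side (-x of the roller when the lever is upright), 24 x 24 x 4 mm; origin at its centre, 15.5 mm from the knob's centre
- pad_left: red pad on the knob's left side (+y of the roller when the lever is upright), 24 x 24 x 4 mm; origin at its centre, 15.5 mm from the knob's centre
- pad_right: red pad on the knob's right side (-y of the roller when the lever is upright), 24 x 24 x 4 mm; origin at its centre, 15.5 mm from the knob's centre
- case: bystander: spare objective's screw case, white with black cap, upright, 37 mm across, 58 mm tall; origin at the centre of its underside
- ocular: bystander: black spare eyepiece standing on its tube, 34 mm across, 46 mm tall; origin at the centre of its underside
- tin: bystander: flat blue tin of cover glasses, 42 x 60 x 19 mm; origin at the centre of its underside
- dish: bystander: covered culture dish, 55 mm across, 7 mm tall; origin at the centre of its underside
- petri7: bystander: covered culture dish, 55 mm across, 6 mm tall; origin at the centre of its underside

How it is judged:
On the way, in this order (a step that is already met when the one before it is completed fails the run):
1. the lever has come across the channel into the right leg, not yet forward (value of joint across above 0.14 rad and value of joint fore below 0.12 rad), for 0.05 s.
2. the lever is fully forward in the third slot (value of joint fore above 0.235 rad and value of joint across above 0.15 rad), for 0.2 s.
At the end, for the whole second after the job is handed in: The lever rests in the third slot: leaning right by more than 0.15 rad and forward by more than 0.235 rad (stop at 0.285), at rest (all of step 2 and velocity of joint fore between -0.05 and 0.05 rad/s); the robot touches nothing.
It fails at once if the knob is pinched: opposite pads are pressed by the fingers at once ((contact force between the fingers and pad_far above 0.3 N and contact force between the fingers and pad_near above 0.3 N) or (contact force between the fingers and pad_left above 0.3 N and contact force between the fingers and pad_right above 0.3 N)).
It fails at once if a bystander is shifted by more than 30 mm or lifted (distance of any of case, ocular, tin, dish, petri7 from where it was at the start of the episode above 0.03 m or height (world z) of any of case, ocular, tin, dish, petri7 above 0.02 m).
It fails at once if an upright bystander is tipped over (angle between any of case, ocular's own z axis and vertical above 0.6 rad).
It also fails if it takes over 48 s, if anything falls off the work surface, if the arm or the gripper's body presses on something with over 40 N, if the wrist force passes 120 N, or if a joint passes its speed limit or range.

### The arm

A 6-joint arm with a two-finger parallel gripper is mounted at the origin on a cart in front of the work surface, level with it; the furniture and walls round the work are solid. World frame = base frame: x ahead of the robot, y to its left, z up, the work surface at z = 0. Lengths are in m, angles in rad, forces in N, time in s.
With the tool pointing down it reaches from about 0.35 to 0.975 m from the base axis. Payload 4.9 kg.
Tool frame: the origin (TCP) lies between the finger pads; the fingertips stand ctrl.tips_ahead ahead of it and the grasp point (between the pads) is the TCP (ctrl.tips_ahead is the distance from the TCP to the fingertips, in m); z points along the fingers, y is the line along which they close (so a half turn about z gives the same grasp; the last joint's range is limited). The gripper opens to 85 mm and grips with 20 to 120 N. Pads are 22 mm wide; open, the fingers measure 114 mm over their backs; the gripper's body (76 mm by 85 mm) begins 54 mm behind the grasp point. The pads swing forward as they close: fully open they stand 13 mm farther back than shut.
Start: joints at [1.207, 0.053, 1.613, -0, 1.476, -0.119], TCP at [0.151, 0.606, 0.25] pointing down, gripper open.
Joint ranges: [-3.01, 3.01], [-1.01, 2.22], [0.06, 2.58], [-1.02, 4.17], [0.09, 2.62], [-3.14, 3.14]. Speed limits (rad/s): [2.57, 2.57, 3.14, 3.14, 3.14, 3.14].

### API

Orientations are given as a unit quaternion [w, x, y, z].
In Python, from station import ctrl, eyes gives the robot as it stands.
- The arm moves only by the shell command python3 -m inch 'ROWS' [OPENING]. ROWS is a JSON object of lists of equal length, an entry for each row: "xyz": the shift along the tool's x, y, z in cm, a list of three; "angular": the turn, a rotation vector about the tool's x, y, z in degrees, a list of three. In form: {"xyz": [[dx, dy, dz], ...], "angular": [[rx, ry, rz], ...]}. A call has 1 to 8 rows; each row shifts and turns the commanded pose from where the row before left it, along the tool's axes as they then stand; what a row does not reach is not made up. A row lasts 1/12 s, in which the tool goes at most 41.7 mm and 7.16 degrees, less where a joint would pass 70% of its speed; a pose out of reach is approached as far as the arm can. A call is refused whole if a number of a shift passes 4.17 or a number of a turn 7.16, either way. A call with a gripper value outside its range is refused whole. OPENING is the opening, from -1 (shut) to 1 (fully open), set as the call begins (- or left out, the last holds). The fingers move at their own pace and stop on an object; the grip force is fixed at half the most. Time passes only in rows, so rows that do not move let the fingers close. It gives the time, the measured TCP pose, the force, the opening and the grip force at its end, in the units of the state.
- ctrl.observe(): the state, without advancing time (a new reading comes with each control period).
- eyes.snapshot(name): name is "side" or "top"; returns a dict with "img" (384x512x3 uint8, blue, green, red), "z_map" (384x512 float32, m along the optical axis (not along the pixel's ray), 0 where there is no reading), "fx", "fy", "cx", "cy" (pixels), "R" (3x3) and "t" (3): a world point X has camera coordinates R X + t. Camera axes: x right, y down, z forward; pixel columns grow to the right and rows downward; lengths in m; the calibration is good to about 2 mm. A picture is of the moment at which its call begins.
- ctrl.finish_job(): hands the job in; it is judged then, once.
The state is a dict: "time_s": time; "joint_pos": joint angles; "joint_velocities": joint speeds; "effort": joint torques, N m; "eef_pos": TCP position; "tool_rot": TCP orientation; "ft_force": force on the tool from outside, world axes, zero at the start; "wrist_torque": the same for the moment, N m; "gripper_width": opening from 0.0 (shut) to 1.0 (fully open); "gripper_force": force on a finger pad.
Only numpy, scipy, OpenCV 4.12 (cv2) and the standard library are available. Lean on these libraries where they do the work, as an engineer would, in place of code of your own. Each camera call takes 0.05 s, during which the arm holds its last target. There are 200 camera calls.

## Working session

There is one attempt and no reset: what is moved stays moved. The work goes in short steps, Python scripts to look and compute and a shell command to move; the robot and the scene stay as the last step left them, time stands still between calls to the robot, and variables do not carry over. Pictures are saved under pics/ and viewed, at most 10 in all, crops included, and the job is handed in when it is done.

```bash
ls; mkdir -p pics
cat > h.py <<'E'
import numpy as np, cv2
from station import ctrl, eyes
def world(s,u,v):
    z=s["z_map"][int(v),int(u)]
    p=np.array([(u-s["cx"])/s["fx"]*z,(v-s["cy"])/s["fy"]*z,z])
    return s["R"].T@(p-s["t"])
def cloud(s):
    z=s["z_map"];v,u=np.mgrid[:z.shape[0],:z.shape[1]]
    P=np.stack([(u-s["cx"])/s["fx"]*z,(v-s["cy"])/s["fy"]*z,z],-1)
    return (P-s["t"])@s["R"]
E
python3 - <<'E'
from h import *
np.set_printoptions(precision=4,suppress=True)
for n in("top","side"):
    s=eyes.snapshot(n);np.savez(n+".npz",**s);cv2.imwrite(f"pics/{n}0.png",s["img"])
    print(n,-s["R"].T@s["t"],s["R"].tolist(),s["fx"])
print(ctrl.tips_ahead,ctrl.observe())
E
```

```text
pics
top [ 0.2953 -0.0339  1.4409] [[0.024080442388720796, -0.9994874289406662, 0.02109530004386074], [-0.9827334704502051, -0.027538494833651825, -0.18296600055527568], [0.18345315028982115, -0.01632515518682564, -0.9828928888525273]] 400.1649978719537
side [-0.0424  0.499   1.0541] [[-0.6738016698337738, -0.7389070465794765, -0.002772407692467184], [-0.5704645799852567, 0.5225781223082325, -0.633626285019053], [0.46963972650475655, -0.4253568885065775, -0.773634309404993]] 438.0221135548717
0.019 {'time_s': 0.1, 'joint_pos': array([ 1.207 ,  0.0534,  1.6142,  0.    ,  1.476 , -0.119 ]), 'joint_velocities': array([-0.0007, -0.0007, -0.0018, -0.0013,  0.001 ,  0.0008]), 'effort': array([  0.0002, -39.4904, -37.1364,  -0.    ,   0.0039,  -0.    ]), 'eef_pos': array([0.1513, 0.6059, 0.2492]), 'tool_rot': array([-0.0002,  0.1221,  0.9925, -0.0009]), 'ft_force': array([-0.432 ,  0.0804, -0.224 ]), 'wrist_torque': array([-0.0699, -0.045 , -0.0102]), 'gripper_force': 0.0, 'gripper_width': 0.9991854675761268}
```

View pics/top0.png

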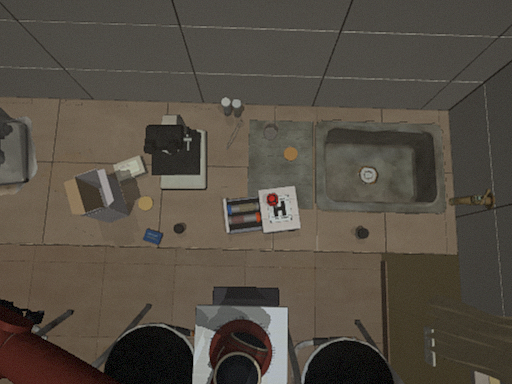

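View pics/side0.png

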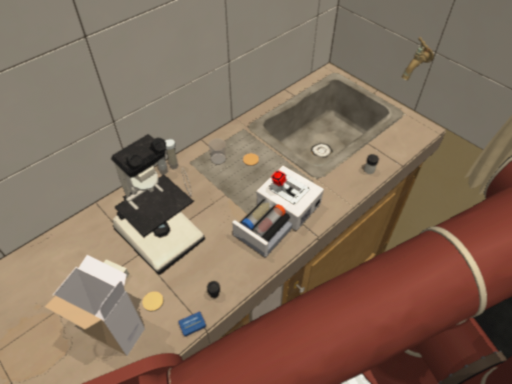

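The top view shows the roller at about (279, 210) px with its knob at about (272, 199), apparently far left (slot 1). The bystanders stand well away from it. Next I measure the housing, its yaw and the knob.

Run:
```python
from h import *
np.set_printoptions(precision=4,suppress=True)
out=[]
for n,c in(("top",(225,170,315,250)),("side",(225,160,335,260))):
    s=dict(np.load(n+".npz"));P=cloud(s);im=s["img"].astype(int)
    x0,y0,x1,y1=c
    m=np.zeros(P.shape[:2],bool);m[y0:y1,x0:x1]=1
    w=m&(P[...,2]>.070)&(P[...,2]<.088)&(im.min(-1)>110)
    Q=P[w];r=cv2.minAreaRect(Q[:,:2].astype(np.float32));print(n,"housing",r,np.median(Q[:,2]))
    red=m&(im[...,2]>110)&(im[...,1]<60)&(im[...,0]<60)
    k=m&(P[...,2]>.1)
    print("red",red.sum(),P[red].min(0),P[red].max(0)); print("high",k.sum(),P[k].min(0),np.median(P[k],0),P[k].max(0))
    for mm in(k,):
        kt=k&(P[...,2]>P[k][:,2].max()-.012);print("top",kt.sum(),P[kt].mean(0),cv2.minAreaRect(P[kt][:,:2].astype(np.float32)))
    g=cv2.resize(s["img"][y0:y1,x0:x1],None,fx=4.4,fy=4.4,interpolation=cv2.INTER_CUBIC)[:,:400]
    out.append(cv2.resize(g,(390,350)))
cv2.imwrite("pics/crop0.png",np.hstack(out))
```

```text
top housing ((0.47497913241386414, -0.05689573287963867), (0.1488598883152008, 0.2534489631652832), 8.520188331604004) 0.08032748743448209
red 65 [ 0.4381 -0.1098  0.0375] [ 0.5224 -0.0448  0.153 ]
high 157 [ 0.2953 -0.1099  0.1179] [ 0.501  -0.0859  0.1459] [ 0.5257 -0.0339  1.4409]
top 30 [ 0.2953 -0.0339  1.4409] ((0.2953305244445801, -0.033918146044015884), (0.0, 0.0), 0.0)
side housing ((0.4703820049762726, -0.05734604597091675), (0.1513509601354599, 0.2590309977531433), 8.974578857421875) 0.07845920144768512
red 127 [ 0.4313 -0.1018  0.0756] [ 0.5186 -0.041   0.1491]
high 238 [-0.0424 -0.1129  0.1044] [ 0.4919 -0.083   0.1421] [0.522  0.499  1.0541]
top 50 [-0.0424  0.499   1.0541] ((-0.04243887960910797, 0.4990103840827942), (0.0, 0.0), 0.0)
```

View pics/crop0.png

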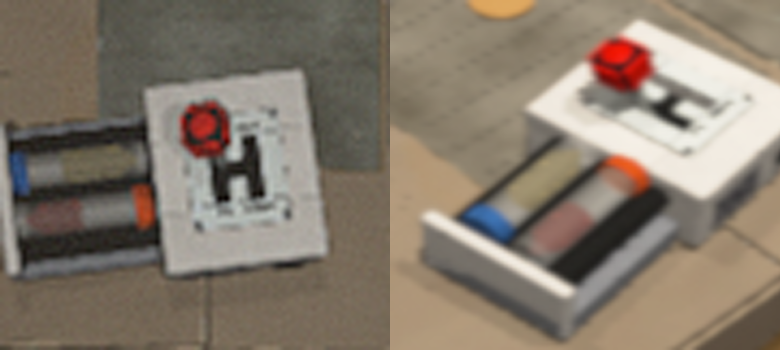

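The crop shows the red knob at the far left of the gate (crop pixel ≈ (205, 128)), with the rest of the H visible to its right and nearer. The footprint fits 150 × 255 mm, yaw about +0.15 rad. Next I get the lever lean in the roller frame and the moves needed.

```bash
cat >> h.py <<'E'
from scipy.spatial.transform import Rotation as Ro
YAW=.1525; C=np.array([np.cos(YAW),np.sin(YAW)]); O=np.array([.4725,-.057])-.0625*np.array([-C[1],C[0]])
def rf(p): # world xy -> roller frame
    d=np.atleast_2d(p)[:,:2]-O; return np.stack([d@C,d@np.array([-C[1],C[0]])],-1)
def knob(s):
    P=cloud(s).reshape(-1,3);q=rf(P);k=(P[:,2]>.118)&(P[:,2]<.165)&(abs(q)<.07).all(1)
    return np.c_[q[k],P[k,2]]
def tcp():
    o=ctrl.observe();R=Ro.from_quat(o["tool_rot"],scalar_first=True).as_matrix()
    print("t",round(o["time_s"],2),"tcp roller mm",(rf(o["eef_pos"])[0]*1e3).round(1),"z",(o["eef_pos"][2]*1e3).round(1),"world",o["eef_pos"].round(4),"tool axes az",np.degrees(np.arctan2(R[1,:2],R[0,:2])).round(1),"tilt",np.degrees(np.arccos(-R[2,2])).round(2),"F",o["ft_force"].round(1),"w",round(o["gripper_width"],2))
    return o,R
E
python3 - <<'E'
from h import *
np.set_printoptions(precision=4,suppress=True)
print("O",O)
for n in("top","side"):
    k=knob(dict(np.load(n+".npz")));print(n,len(k),k.min(0),k.max(0)); t=k[k[:,2]>.138];print(np.median(t,0),t.min(0),t.max(0))
    # top plane fit: normal gives lean
    A=np.c_[t[:,:2],np.ones(len(t))];print(np.linalg.lstsq(A,t[:,2],rcond=None)[0])
o,R=tcp()
T=np.r_[O+np.array([[C[0],-C[1]],[C[1],C[0]]])@[.08,.025],.25]
print("to target in tool cm",R.T@(T-o["eef_pos"])*100)
E
```

```text
O [ 0.482  -0.1188]
top 126 [0.0098 0.0045 0.1236] [0.0482 0.0428 0.153 ]
[0.0294 0.0241 0.1459] [0.0129 0.0076 0.138 ] [0.0482 0.0428 0.153 ]
[-0.081  -0.1741  0.1521]
side 182 [0.0048 0.0039 0.1186] [0.0438 0.0442 0.1491]
[0.0217 0.0254 0.1431] [0.0083 0.0066 0.1381] [0.0425 0.0442 0.1491]
[-0.0802 -0.0958  0.1476]
t 0.1 tcp roller mm [-216.8  766.5] z 249.2 world [0.1513 0.6059 0.2492] tool axes az [166.  76.] tilt 0.11 F [-0.4  0.1 -0.2] w 1.0
to target in tool cm [-56.0585 -56.8886   0.0109]
```

The knob centre reads about (+26, +24) mm in the roller frame, which matches slot 1 (fore ≈ 0.2). I set off at a safe height, turning to align the tool with the roller and shutting the fingers.

```bash
python3 -m inch '{"xyz":[[0,0,0],[0,0,0],[0,0,0],[0,0,0],[-1.4,-3.7,0],[-1.4,-3.7,0],[-1.4,-3.7,0],[-1.4,-3.7,0]],"angular":[[0,0,-5.65],[0,0,-5.65],[0,0,-5.65],[0,0,-5.65],[0,0,0],[0,0,0],[0,0,0],[0,0,0]]}' -1; python3 -c "
from h import *
o,R=tcp();print(o['joint_pos'])"
```

```text
time_s: 0.77
eef_pos: [0.2291, 0.4667, 0.2495]
tool_rot: [-0.0, -0.075, 0.997, -0.001]
ft_force: [1.5, 0.6, 0.6]
gripper_width: 0.002
gripper_force: 0.0
t 0.77 tcp roller mm [-161.1  617.1] z 249.5 world [0.2291 0.4667 0.2495] tool axes az [-171.4   98.6] tilt 0.07 F [1.5 0.6 0.6] w 0.0
[ 9.71407219e-01 -2.00673789e-01  1.85435699e+00 -1.91301341e-04
  1.48916897e+00 -7.50122944e-01]
```

```bash
python3 -m inch '{"xyz":[[-1.5,-3.7,0],[-1.5,-3.7,0],[-1.5,-3.7,0],[-1.5,-3.7,0],[-1.5,-3.7,0],[-1.5,-3.7,0],[-1.5,-3.7,0],[-1.5,-3.7,0]],"angular":[[0,0,0],[0,0,0],[0,0,0],[0,0,0],[0,0,0],[0,0,0],[0,0,0],[0,0,0]]}' && python3 -m inch '{"xyz":[[-1.5,-3.7,0],[-1.5,-3.7,0],[-1.5,-3.7,0],[-1.5,-3.7,0],[-1.5,-3.7,0],[-1.5,-3.7,0],[-1.5,-3.7,0],[-1.5,-3.5,0]],"angular":[[0,0,0],[0,0,0],[0,0,0],[0,0,0],[0,0,0],[0,0,0],[0,0,0],[0,0,0]]}'
python3 - <<'E'
from h import *
tcp();s=eyes.snapshot("top");a=cv2.resize(s["img"][150:250,215:325],None,fx=3.6,fy=3.6,interpolation=cv2.INTER_CUBIC)
s=eyes.snapshot("side");b=cv2.resize(s["img"][130:230,225:335],None,fx=3.6,fy=3.6,interpolation=cv2.INTER_CUBIC)
cv2.imwrite("pics/p1.png",np.hstack([a,b]))
E
```

```text
time_s: 1.43
eef_pos: [0.392, 0.1917, 0.25]
tool_rot: [0.0, -0.075, 0.997, 0.0]
ft_force: [0.4, -0.1, -0.4]
gripper_width: 0.002
gripper_force: 0.0
time_s: 2.1
eef_pos: [0.5546, -0.0814, 0.2497]
tool_rot: [-0.0, -0.074, 0.997, 0.0]
ft_force: [0.7, -0.1, -0.1]
gripper_width: 0.005
gripper_force: 0.0
t 2.1 tcp roller mm [77.4 25.9] z 249.7 world [ 0.5546 -0.0814  0.2497] tool axes az [-171.5   98.5] tilt 0.04 F [ 0.7 -0.1 -0.1] w 0.0
```

View pics/p1.png

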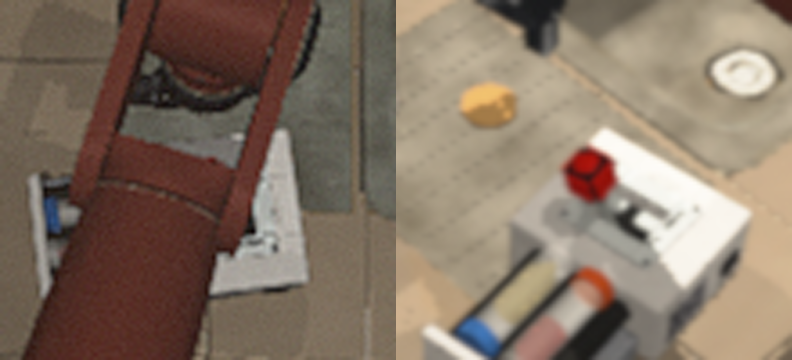

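The side view shows the shut fingers above the far side of the knob at about (540, 40) in the right half, with clear space below. I lower them behind the knob.

```bash
python3 -m inch '{"xyz":[[0,0,2.9],[0,0,2.9],[0,0,2.9],[0,0,2.8],[0,0,0]],"angular":[[0,0,0],[0,0,0],[0,0,0],[0,0,0],[0,0,0]]}'
python3 - <<'E'
from h import *
tcp();s=eyes.snapshot("side");k=knob(s);im=s["img"]
cv2.imwrite("pics/p2.png",cv2.resize(im[130:230,225:335],None,fx=5,fy=5,interpolation=cv2.INTER_CUBIC))
E
```

```text
time_s: 2.62
eef_pos: [0.5494, -0.0776, 0.128]
tool_rot: [-0.006, -0.075, 0.997, 0.002]
ft_force: [-1.1, 0.5, -1.4]
gripper_width: 0.001
gripper_force: 0.0
t 2.62 tcp roller mm [72.8 30.5] z 128.0 world [ 0.5494 -0.0776  0.128 ] tool axes az [-171.4   98.6] tilt 0.75 F [-1.1  0.5 -1.4] w 0.0
```

View pics/p2.png

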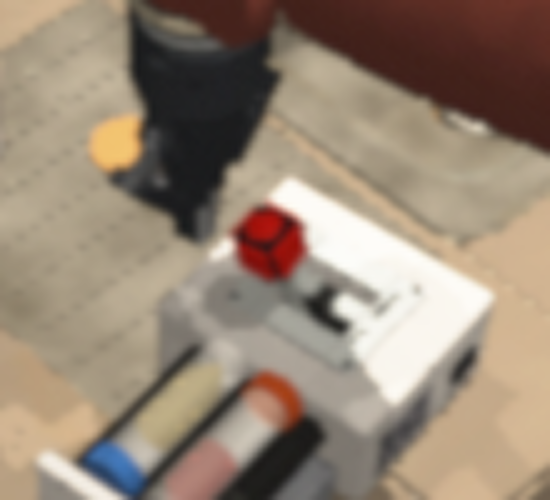

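The fingers stand clear behind the knob (tips ≈ (200, 225) px, knob ≈ (268, 243)). I pull towards the cross channel, stopping short to check.

```bash
python3 -m inch '{"xyz":[[0,-0.6,-0.5],[0,0,0],[1,0,0],[0.8,0,0],[0.7,0,0],[0.7,0,0],[0.5,0,0],[0,0,0]],"angular":[[0,0,0],[0,0,0],[0,0,0],[0,0,0],[0,0,0],[0,0,0],[0,0,0],[0,0,0]]}'
cat >> h.py <<'E'
def kn():
    s=eyes.snapshot("side");P=cloud(s);q=rf(P.reshape(-1,3)).reshape(P.shape[:2]+(2,));im=s["img"].astype(int)
    r=(im[...,2]>90)&(im[...,1]<.45*im[...,2])&(im[...,0]<.45*im[...,2])&(P[...,2]>.11)&(P[...,2]<.165)&(abs(q)<.08).all(-1)
    Q=np.c_[q[r],P[r][:,2]]*1e3;print("red",len(Q),"lo",np.percentile(Q,3,0).round(1),"med",np.median(Q,0).round(1),"hi",np.percentile(Q,97,0).round(1))
    t=Q[Q[:,2]>Q[:,2].max()-8]
    print("  top med",np.median(t,0).round(1))
    return s
E
python3 - <<'E'
from h import *
tcp();s=kn()
cv2.imwrite("pics/p3.png",cv2.resize(s["img"][130:230,225:335],None,fx=5,fy=5,interpolation=cv2.INTER_CUBIC))
import h
class F: pass
E
```

```text
time_s: 3.33
eef_pos: [0.5178, -0.0909, 0.1408]
tool_rot: [0.0, -0.075, 0.997, -0.0]
ft_force: [1.8, -0.5, 1.0]
gripper_width: 0.001
gripper_force: 0.6
t 3.33 tcp roller mm [39.6 22.1] z 140.8 world [ 0.5178 -0.0909  0.1408] tool axes az [-171.5   98.5] tilt 0.05 F [ 1.8 -0.5  1. ] w 0.0
red 130 lo [ -9.2  15.7 126.1] med [  5.9  30.4 142.9] hi [ 26.2  41.6 150.9]
  top med [  7.6  24.5 147.8]
```

View pics/p3.png

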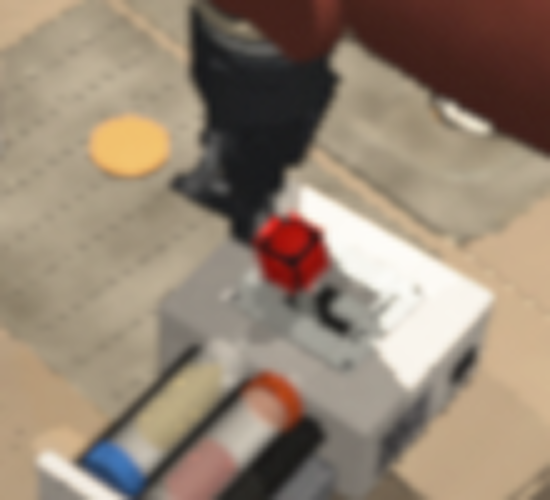

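The lever has come back with the finger: the knob is now at roughly x = +9 mm (red spans −9 to 26). It needs about 9 mm more to reach the channel.

```bash
python3 -m inch '{"xyz":[[0.5,0,0.5],[0.45,0,0],[0,0,0],[0,0,0]],"angular":[[0,0,0],[0,0,0],[0,0,0],[0,0,0]]}'
python3 - <<'E'
from h import *
tcp();s=kn()
E
```

```text
time_s: 3.72
eef_pos: [0.5082, -0.0921, 0.1344]
tool_rot: [-0.001, -0.075, 0.997, 0.0]
ft_force: [0.3, -0.0, 0.0]
gripper_width: 0.001
gripper_force: 0.1
t 3.72 tcp roller mm [29.9 22.4] z 134.4 world [ 0.5082 -0.0921  0.1344] tool axes az [-171.4   98.6] tilt 0.13 F [ 0.3 -0.   0. ] w 0.0
red 134 lo [-17.9  14.7 122.3] med [ -3.   31.9 143.5] hi [ 15.2  42.6 149.7]
  top med [ -1.5  26.1 147.6]
```

The knob centre is at about x = −1 mm, in the cross channel. I go round its far side to the left pad.

```bash
python3 -m inch '{"xyz":[[-2.5,0,0],[0,2.8,0],[0,2.8,0],[2,0,0],[2,0,0],[1.5,0,0],[0,0,0],[0,0,0]],"angular":[[0,0,0],[0,0,0],[0,0,0],[0,0,0],[0,0,0],[0,0,0],[0,0,0],[0,0,0]]}'
python3 - <<'E'
from h import *
tcp();s=eyes.snapshot("top");k=knob(s);print(len(k),k.min(0),k.max(0)) if len(k) else 0
s=kn()
cv2.imwrite("pics/p4.png",cv2.resize(s["img"][130:230,225:335],None,fx=5,fy=5,interpolation=cv2.INTER_CUBIC))
E
```

```text
time_s: 4.43
eef_pos: [0.4707, -0.0412, 0.135]
tool_rot: [-0.0, -0.075, 0.997, 0.0]
ft_force: [1.0, 0.6, 0.7]
gripper_width: 0.002
gripper_force: 0.0
t 4.43 tcp roller mm [ 0.6 78.4] z 135.0 world [ 0.4707 -0.0412  0.135 ] tool axes az [-171.4   98.6] tilt 0.02 F [1.  0.6 0.7] w 0.0
1 [-0.0079741   0.04052844  0.14629364] [-0.0079741   0.04052844  0.14629364]
red 86 lo [-18.5  14.  121.4] med [ -9.9  32.1 142.3] hi [  0.2  42.8 150.8]
  top med [-13.3  48.9 164.4]
```

View pics/p4.png

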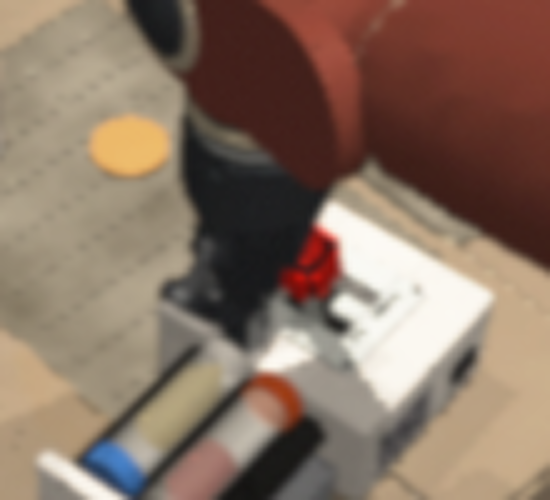

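The fingers stand to the left of the knob (knob ≈ (312, 262) px). I push right gently, watching the force in case the gate blocks.

```bash
python3 -m inch '{"xyz":[[0,-1.2,0],[0,-0.8,0],[0,-0.7,0],[0,-0.7,0],[0,-0.6,0],[0,0,0]],"angular":[[0,0,0],[0,0,0],[0,0,0],[0,0,0],[0,0,0],[0,0,0]]}'
python3 - <<'E'
from h import *
tcp();s=kn()
E
```

```text
time_s: 5.03
eef_pos: [0.4774, -0.0821, 0.1355]
tool_rot: [0.0, -0.074, 0.997, -0.0]
ft_force: [0.0, 0.5, 0.6]
gripper_width: 0.001
gripper_force: 0.2
t 5.03 tcp roller mm [ 1.1 37. ] z 135.5 world [ 0.4774 -0.0821  0.1355] tool axes az [-171.5   98.5] tilt 0.03 F [0.  0.5 0.6] w 0.0
red 51 lo [-18.   -0.8 127.1] med [-12.4  14.4 143.9] hi [ -7.5  21.7 153.5]
  top med [ -9.2  10.5 157.7]
```

The knob is crossing, now at about y = +4 mm with low force. I continue to the right leg.

```bash
python3 -m inch '{"xyz":[[0,-0.7,0],[0,-0.7,0],[0,-0.7,0],[0,-0.6,0],[0,-0.2,0],[0,0,0]],"angular":[[0,0,0],[0,0,0],[0,0,0],[0,0,0],[0,0,0],[0,0,0]]}'
python3 - <<'E'
from h import *
tcp();s=kn()
E
```

```text
time_s: 5.58
eef_pos: [0.4815, -0.1102, 0.1353]
tool_rot: [0.0, -0.074, 0.997, -0.0]
ft_force: [0.0, 0.3, -0.2]
gripper_width: 0.001
gripper_force: 0.2
t 5.58 tcp roller mm [0.8 8.5] z 135.3 world [ 0.4815 -0.1102  0.1353] tool axes az [-171.5   98.5] tilt 0.03 F [ 0.   0.3 -0.2] w 0.0
red 53 lo [-18.1 -32.5 132.4] med [-12.6 -15.5 141.5] hi [ -6.8  -5.3 150.6]
  top med [-12.3 -17.6 162.1]
```

The knob is at about y = −23 mm, in the right leg. I nudge it a little more, then go round to its near side.

```bash
python3 -m inch '{"xyz":[[0,-0.3,0],[0,0,0],[0,3,0],[2.8,0,0],[2.8,0,0],[0,-3.1,0],[0,-3,0],[0,0,0]],"angular":[[0,0,0],[0,0,0],[0,0,0],[0,0,0],[0,0,0],[0,0,0],[0,0,0],[0,0,0]]}'
python3 - <<'E'
from h import *
tcp();s=kn()
cv2.imwrite("pics/p5.png",cv2.resize(s["img"][130:230,225:335],None,fx=5,fy=5,interpolation=cv2.INTER_CUBIC))
E
```

```text
time_s: 6.3
eef_pos: [0.4313, -0.1549, 0.136]
tool_rot: [0.001, -0.073, 0.997, -0.002]
ft_force: [0.2, 0.9, 0.9]
gripper_width: 0.002
gripper_force: 0.0
t 6.3 tcp roller mm [-55.6 -28. ] z 136.0 world [ 0.4313 -0.1549  0.136 ] tool axes az [-171.6   98.4] tilt 0.23 F [0.2 0.9 0.9] w 0.0
red 92 lo [-15.3 -33.4 127.6] med [ -0.8 -11.3 142.5] hi [ 13.4  -7.1 149.9]
  top med [ -0.5 -23.2 148.1]
```

View pics/p5.png

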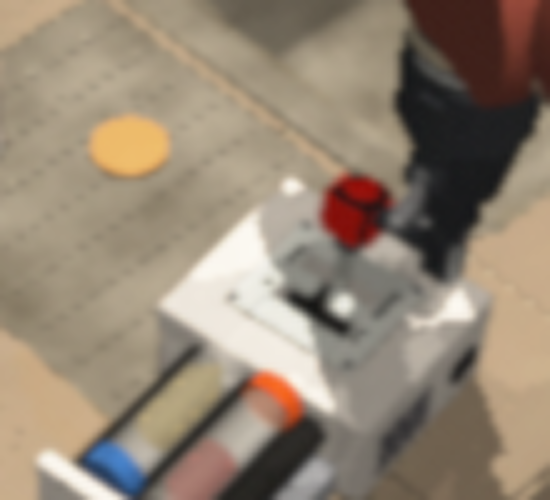

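The lever stands upright along the slot in the right leg (knob ≈ (357, 210) px), with the fingers on its near side at (440, 230). I push it forward into slot 3.

```bash
python3 -m inch '{"xyz":[[-1,0.2,0],[-1,0.1,0],[-0.7,0,0],[-0.7,0,0],[-0.7,0,0],[-0.7,0,0],[-0.4,0,0],[0,0,0]],"angular":[[0,0,0],[0,0,0],[0,0,0],[0,0,0],[0,0,0],[0,0,0],[0,0,0],[0,0,0]]}'
python3 - <<'E'
from h import *
tcp();s=kn()
E
```

```text
time_s: 7.02
eef_pos: [0.4827, -0.1402, 0.135]
tool_rot: [-0.0, -0.075, 0.997, 0.0]
ft_force: [-1.0, 0.6, 0.4]
gripper_width: 0.001
gripper_force: 0.1
t 7.02 tcp roller mm [ -2.5 -21.3] z 135.0 world [ 0.4827 -0.1402  0.135 ] tool axes az [-171.4   98.6] tilt 0.03 F [-1.   0.6  0.4] w 0.0
red 33 lo [  8.6 -12.6 123.3] med [ 23.6  -8.3 131.5] hi [ 35.   -4.4 137.3]
  top med [ 24.3  -8.3 132.1]
```

```bash
python3 -m inch '{"xyz":[[-0.3,0,0],[-0.2,0,0],[0,0,0],[0,0,0]],"angular":[[0,0,0],[0,0,0],[0,0,0],[0,0,0]]}'
python3 - <<'E'
from h import *
tcp();s=kn()
E
```

```text
time_s: 7.4
eef_pos: [0.4867, -0.14, 0.135]
tool_rot: [-0.0, -0.075, 0.997, 0.0]
ft_force: [-0.8, 0.6, -0.9]
gripper_width: 0.0
gripper_force: 0.7
t 7.4 tcp roller mm [  1.5 -21.7] z 135.0 world [ 0.4867 -0.14    0.135 ] tool axes az [-171.4   98.6] tilt 0.03 F [-0.8  0.6 -0.9] w 0.0
red 34 lo [ 15.9 -11.2 124.4] med [ 28.2  -7.4 129.8] hi [ 39.6  -4.4 138.3]
  top med [ 27.   -7.6 134.5]
```

```bash
python3 -m inch '{"xyz":[[-0.3,0,0],[-0.2,0,0],[0,0,0],[0,0,0]],"angular":[[0,0,0],[0,0,0],[0,0,0],[0,0,0]]}'
python3 - <<'E'
from h import *
tcp();s=kn()
E
```

```text
time_s: 7.78
eef_pos: [0.4912, -0.1392, 0.1348]
tool_rot: [-0.001, -0.075, 0.997, 0.0]
ft_force: [-5.5, -0.4, -0.7]
gripper_width: -0.002
gripper_force: 2.5
t 7.78 tcp roller mm [  6.  -21.6] z 134.8 world [ 0.4912 -0.1392  0.1348] tool axes az [-171.4   98.6] tilt 0.15 F [-5.5 -0.4 -0.7] w -0.0
red 32 lo [ 22.6 -10.6 120.1] med [ 33.1  -8.1 130.2] hi [ 43.7  -4.7 137.7]
  top med [ 33.   -8.1 134.4]
```

The force has risen to 5.5 N, so the lever is about at its stop. One more small push to confirm.

```bash
python3 -m inch '{"xyz":[[-0.2,0,0],[0,0,0],[0,0,0]],"angular":[[0,0,0],[0,0,0],[0,0,0]]}'
python3 - <<'E'
from h import *
tcp();s=kn()
E
```

```text
time_s: 8.08
eef_pos: [0.4925, -0.139, 0.1346]
tool_rot: [-0.002, -0.075, 0.997, 0.0]
ft_force: [-7.5, -1.1, -0.8]
gripper_width: 0.001
gripper_force: 3.7
t 8.08 tcp roller mm [  7.3 -21.6] z 134.6 world [ 0.4925 -0.139   0.1346] tool axes az [-171.4   98.6] tilt 0.25 F [-7.5 -1.1 -0.8] w 0.0
red 32 lo [ 21.9 -11.1 121.8] med [ 33.8  -7.3 130.1] hi [ 44.   -4.6 136.2]
  top med [ 35.7  -8.2 133.9]
```

The knob is no longer moving and the force is climbing: it is home. I back off straight towards the robot, lift, and look.

```bash
python3 -m inch '{"xyz":[[1.5,0,0],[3,0,0],[2,0,-2],[0,0,-3.5],[0,0,-3.5],[0,0,-3.5],[0,0,0],[0,0,0]],"angular":[[0,0,0],[0,0,0],[0,0,0],[0,0,0],[0,0,0],[0,0,0],[0,0,0],[0,0,0]]}'
python3 - <<'E'
from h import *
tcp();s=kn()
k=knob(s);print(k.min(0),k.max(0))
cv2.imwrite("pics/p6.png",cv2.resize(s["img"][90:290,175:395],None,fx=3,fy=3,interpolation=cv2.INTER_CUBIC))
E
```

```text
time_s: 8.8
eef_pos: [0.4318, -0.1495, 0.2646]
tool_rot: [0.004, -0.075, 0.997, -0.002]
ft_force: [-0.4, 0.0, -0.3]
gripper_width: 0.001
gripper_force: 0.0
t 8.8 tcp roller mm [-54.3 -22.8] z 264.6 world [ 0.4318 -0.1495  0.2646] tool axes az [-171.4   98.6] tilt 0.55 F [-0.4  0.  -0.3] w 0.0
red 120 lo [ 15.  -32.6 122.8] med [ 28.4 -15.1 138.5] hi [ 44.6  -5.3 146.7]
  top med [ 28.9 -20.9 143.9]
[ 0.01340218 -0.04363009  0.11971091] [ 0.05200761 -0.00310566  0.14980997]
```

View pics/p6.png

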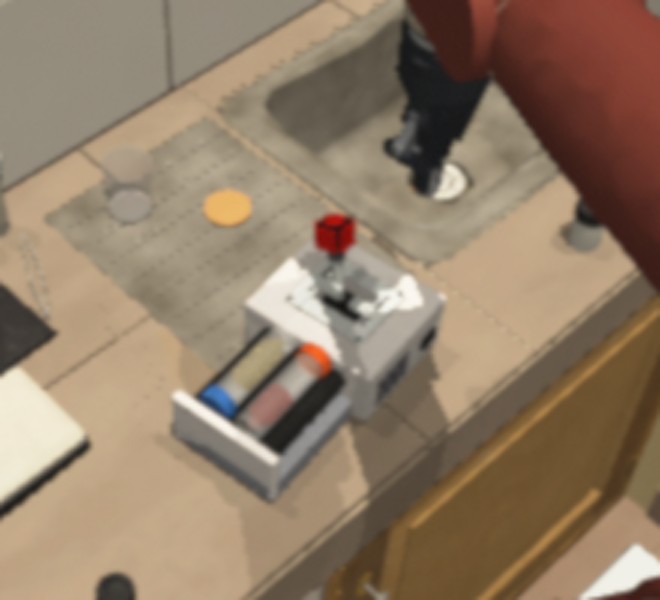

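The lever now leans into the far right slot (knob ≈ (335, 234) px) and the hand is clear. Before handing in, I fit the knob's box to the depth points to check the lean.

Run:
```python
from h import *
from scipy.optimize import least_squares
def fit(s,g):
    K=knob(s);K=K[K[:,2]>.122]
    def res(p):
        R=Ro.from_euler("xy",[p[1],p[0]]).as_matrix(); R=Ro.from_rotvec([p[1],p[0],0]).as_matrix()
        q=abs((K-[p[2],0,.015])@R-[0,0,.120])-[.0175,.0175,.014]
        return np.linalg.norm(np.maximum(q,0),axis=1)+np.minimum(q.max(1),0)
    for fix in(1,0):
        f=lambda p:np.r_[res(np.r_[p[:2],0 if fix else p[2]]),0.02*p[2]]
        r=least_squares(f,[*g,0],loss="soft_l1",f_scale=.002);print(len(K),"fore,across,dx",r.x.round(3),"rms mm",(1e3*np.sqrt((res(r.x)**2).mean())).round(2))
fit(dict(np.load("side.npz")),[.2,-.2]);fit(dict(np.load("top.npz")),[.2,-.2])
fit(eyes.snapshot("side"),[.25,.2]);fit(eyes.snapshot("top"),[.25,.2])
```

```text
175 fore,across,dx [ 0.21  -0.187  0.   ] rms mm 1.9
175 fore,across,dx [ 0.214 -0.187 -0.   ] rms mm 1.9
126 fore,across,dx [ 0.248 -0.192  0.   ] rms mm 3.24
126 fore,across,dx [ 0.092 -0.193  0.019] rms mm 2.21
154 fore,across,dx [0.281 0.214 0.   ] rms mm 1.96
154 fore,across,dx [ 0.303  0.213 -0.003] rms mm 1.95
7 fore,across,dx [0.31  0.171 0.   ] rms mm 2.36
7 fore,across,dx [0.241 0.174 0.01 ] rms mm 2.24
```

The fit gives fore ≈ 0.28 and across ≈ 0.21, so the lever is fully home. I hand in.

```bash
python3 -c "
from station import ctrl
print(ctrl.finish_job())"
```

```text
the job is handed in; nothing more can be done
None
```

The lever is in third, the far right slot: I measured fore about 0.28 rad (stop 0.285) and across about 0.21 rad. I only ever pushed it, with the fingers shut, and the hand is clear above. I touched no other object, and the job was handed in at about 9 s, though no verdict came back.

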